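Load a solar-cell cartridge through the spring flaps of a test bay

TASK

Put the orange solar-cell cartridge into the open trough of the test bay, slide it through the blue spring flaps and keep sliding until the sprung ball of the red detent clicks into the notch in its side. Leave it latched there and let go of it, with both flaps shut behind it, and do not shift the grey spare cartridge or anything else on the table.

Things in the scene. Friction and masses are not known exactly. Their poses are not given: they have to be found in the camera images.
- cartridge_mid (a point): Orange cartridge, loose, 0.24 to 0.39 kg: body 60 (x) x 110 (y, length) x 28 mm high with dark cells on top, all four corners cut 7 mm at 45 degrees; fin in the middle. Each long side has a notch at mid-length, 18 mm long, 7 mm deep, from the underside up to 22 mm. Same either way round. This point: in the middle, 39 mm above the underside; z up. Starts flat, y within 0.5 rad of world y.
- cartridge_fin (a point): Grip point on the cartridge's upright orange fin, 62 mm above its underside. The fin stands in the middle of the body, 12 mm wide (cartridge x) x 44 mm long (cartridge y), from 28 to 78 mm above the underside. Pinch it across its width, from above.
- bay: Test bay, fixed; place and yaw (within 0.2 rad) vary. Origin on the table, in the middle of the flap plane; y = direction of travel, x across, z up. Floor 8 mm above the table, y -165 to +205 mm. Black guides 10 mm above the floor, 63 mm apart from y = -30 on. Grey door posts at x = +-46 mm, 42 mm high. End wall at y = 201 mm. Covered above. Slippery: friction about 0.2.
- bay_trough (a point): Middle of the floor of the open trough before the flaps, 88 mm before the flap plane (bay y = -88 mm), 8 mm above the table; axes as the bay's. Room to set the cartridge down: the guides stand 76 mm apart at bay y = -165 and narrow evenly to 63 mm at y = -30 mm.
- bay_slot (a point): Middle of the bay's roof slot at the height of the roof's top, 42 mm above the table, bay y = 100 mm; axes as the bay's. The roof, bay y -6 to +205 mm, is two clear strips, 39 to 42 mm high, with a 24 mm wide slot along the middle in which the fin travels; the fin of a cartridge in the bay stands 44 mm above the roof.
- flap_far (a joint): Blue flap leaf on an upright hinge at x = +41 mm, y = 0 of the bay; 39 mm long, 15 to 39 mm above the table. 0 = shut across the way, grows (rad) to 1.5 as it is pushed inwards, to bay +y; never opens outwards. Spring 0.02 N m shut, 0.08 N m open. It snaps shut once the cartridge's tail is about 40 mm beyond the flap plane.
- flap_near (a joint): The mirror leaf, hinged at x = -41 mm; same values.
- roller (a joint): Travel (m) of the detent's sprung steel ball (18 mm across, centre 22 mm high) in a red housing at the bay's +x side. 0 = out, crown 6 mm inside the guide face; 0.003 to 0.0075 when pressed back by the cartridge's side, 0.009 at most; Spring 4 to 9 N. Its place along the bay is not measured: bay y 98 to 128 mm, new each time. The cartridge is latched with its middle level with the ball.
- cartridge_notch (a point): Mid-point of the notch row, at the cartridge's middle, 11 mm above the underside. To feel for the ball: sliding resists by several newtons when the front corner meets the ball (middle 57 mm before the latched place), then runs light; the ball drops into the notch, and sliding on resists again by several newtons. Let go within 5 mm of there, the ball holds it.
- spare_mid (a point): Grey spare cartridge with white cells, same shape, loose; point as on the orange one. The two may have swapped places. To be left alone.
- beaker: Glass beaker, diameter 76, height 90 mm, loose; origin under its centre. Leave alone.
- flask: Green conical flask, diameter 96, height 145 mm, loose; origin under its centre. Leave alone.
- terminal: Orange terminal module with a red and a black post, 90 x 75 x 42 mm, loose; origin under its centre. Leave alone.
- meter: Yellow hand meter, 150 x 75 x 40 mm, lying, loose; origin under its centre. Leave alone.
Not all that is in view belongs to the job. What is shaped like the part that bears cartridge_mid but purple is not meant.

How it is judged (in metres and radians):
On the way, in this order (a step that is already met when the one before it is completed fails the run):
1. the orange cartridge lies on the floor of the trough, before the flaps (x of cartridge_mid in the frame of bay between -0.012 and 0.012 m and z of cartridge_mid in the frame of bay between 0.042 and 0.053 m and y of cartridge_mid in the frame of bay between -0.16 and -0.045 m), for 0.1 s.
2. the cartridge stands in the doorway, between the pushed-open flaps (x of cartridge_mid in the frame of bay between -0.012 and 0.012 m and z of cartridge_mid in the frame of bay between 0.042 and 0.053 m and y of cartridge_mid in the frame of bay between -0.02 and 0.05 m and value of joint each of flap_far, flap_near above 0.7 rad), for 0.1 s.
At the end, for the whole second after the job is handed in: The orange cartridge is let go and at rest, flat on the bay floor, 92 to 134 mm past the flap plane, within 6 mm and 0.08 rad of the bay centre line; the ball is out in its notch (under 1.5 mm); both flaps are shut (under 0.1 rad); nothing else has shifted by 20 mm (x of cartridge_mid in the frame of bay between -0.006 and 0.006 m and z of cartridge_mid in the frame of bay between 0.043 and 0.051 m and y of cartridge_mid in the frame of bay between 0.092 and 0.134 m and value of joint roller below 0.0015 m and value of joint each of flap_far, flap_near below 0.1 rad and angle between cartridge_mid's own z axis and vertical below 0.08 rad and angle between the y axis of cartridge_mid and the y axis of bay, either way round below 0.08 rad and linear speed of cartridge below 0.01 m/s); the robot touches nothing.
It fails at once if the grey spare cartridge is shifted by more than 20 mm (distance of spare_mid from where it was at the start of the episode above 0.02 m).
It fails at once if another thing on the table is shifted by more than 20 mm (distance of any of beaker, flask, terminal, meter from where it was at the start of the episode above 0.02 m).
It also fails if it takes over 54 s, if anything falls off the work surface, if the arm or the gripper's body presses on something with over 40 N, if the wrist force passes 120 N, or if a joint passes its speed limit or range.

ROBOT

A 6-joint arm with a two-finger parallel gripper is mounted at the origin on the work surface. World frame = base frame: x ahead of the robot, y to its left, z up, the work surface at z = 0. Lengths are in mm, angles in rad, forces in N, time in s.
With the tool pointing down it reaches from about 350 to 775 mm from the base axis. Payload 7.3 kg.
Tool frame: the origin (TCP) lies on the centre line of the jaws, within the pads' length; the fingertips stand 22 mm ahead of it and the grasp point (between the pads) lies 3 mm ahead of it; z points along the fingers, y is the direction in which the jaws open and shut (so a half turn about z gives the same grasp; the last joint's range is limited). The gripper opens to 92 mm and grips with 3 to 60 N. Pads are 19 mm wide; open, the fingers measure 130 mm over their backs; the gripper's body (75 mm by 190 mm) begins 47 mm behind the grasp point.
Start: joints at [-1.376, 0.342, 1.524, -0, 1.275, -0.146], TCP at [175.499, -494.816, 248.741] pointing down, gripper open.
Joint ranges: [-2.53, 2.53], [-0.77, 2.02], [0.04, 2.7], [-1, 4.14], [0.28, 2.66], [-3.11, 3.11]. Speed limits (rad/s): [2.57, 2.57, 3.14, 3.14, 3.14, 3.14].

INTERFACE

Orientations are given as [roll, pitch, yaw] about the fixed x, y, z axes, in that order (R = Rz(yaw) Ry(pitch) Rx(roll)).
In Python, from plant import bot gives the robot as it stands.
- The arm moves only by the tool play_rows, never from a script. Its argument "moves" is one flat list of numbers, 5 for each row, row after row: the closure in counts, from 0 (fully open) to 255 (shut), then the shift along the tool's x, y, z in mm, then the turn about the tool's z in degrees. A call has 1 to 8 rows; each row is the pose to reach, as a shift and turn from the pose commanded when the call began, along the tool's axes at that moment; what a row does not reach only later rows make up. A row lasts 1/12 s, in which the tool goes at most 41.7 mm and 7.16 degrees, less where a joint would pass 70% of its speed; a pose out of reach is approached as far as the arm can. A call with a gripper value outside its range is refused whole. The fingers move at their own pace and stop on an object; the grip force is fixed at half the most. Time passes only in rows, so rows that repeat a pose let the fingers close. It gives the time, the measured TCP pose, the force and the opening at its end, in the units of the state.
- bot.get_obs(): the state, without advancing time (a new reading comes with each control period).
- bot.capture(name): name is "scene" or "top" or "wrist"; returns a dict with "color" (480x640x3 uint8, red, green, blue), "fx", "fy", "cx", "cy" (pixels), "world_to_cam" (4x4, takes a point from world to camera coordinates); the wrist camera has in their place "T_tool_cam" (4x4, takes a point from camera to tool coordinates, whose origin is the TCP and whose axes are the flange's). Camera axes: x right, y down, z forward; pixel columns grow to the right and rows downward; lengths in mm; the calibration is good to about 2 mm. A picture is of the moment at which its call begins: read the wrist's pose just before it. There is no depth.
- bot.close_job(): hands the job in, once; it reports no verdict.
The state is a dict: "time": time; "joint_positions": joint angles; "dq": joint speeds; "tau": joint torques, N m; "tool_pos": TCP position; "tcp_rot": TCP orientation; "contact_force": force on the tool from outside, world axes, zero at the start; "moment": the same for the moment, N m; "grip_width": finger opening in mm.
Only numpy, scipy, OpenCV 4.12 (cv2) and the standard library are available. Lean on these libraries where they do the work, as an engineer would, in place of code of your own. Each camera call takes 0.05 s, during which the arm holds its last target.

## Working session

There is one attempt and no reset: what is moved stays moved. The work goes in short steps, Python scripts to look and compute and a tool call to move; the robot and the scene stay as the last step left them, time stands still between calls to the robot, and variables do not carry over. Pictures are saved under pics/ and viewed, and the job is handed in when it is done.

Besides the shell and the picture viewer there is one more tool, called after "Call:" as name(argument=value, ...), one argument or row to a line, values as JSON. play_rows: Moves the arm, as the interface text tells. Its arguments: {"type":"object","properties":{"moves":{"type":"array","items":{"type":"number"}}},"required":["moves"]}

```bash
ls; mkdir -p pics; python3 - <<'E'
from plant import bot
import cv2,pickle
print(bot.get_obs())
for n in ["scene","top","wrist"]:
    c=bot.capture(n); cv2.imwrite(f"pics/{n}0.png",c["color"][:,:,::-1]); pickle.dump(c,open(f"{n}0.pkl","wb"))
    print(n,{k:v for k,v in c.items() if k!="color"})
E
```

```text
pics
{'time': 0.0, 'joint_positions': array([-1.37599530e+00,  3.42722445e-01,  1.52502271e+00,  1.85916058e-05,
        1.27541069e+00, -1.45985208e-01]), 'dq': array([ 0.00054547, -0.00062364,  0.00025342, -0.00070167,  0.00119033,
       -0.00173364]), 'tau': array([-5.49730557e-04, -4.31249356e+01, -2.44225127e+01,  7.17373495e-02,
        5.60529158e-02, -1.02998079e-04]), 'tool_pos': array([ 175.4289305 , -494.42051383,  248.04310137]), 'tcp_rot': array([-3.14004867e+00, -2.44982108e-04,  3.40780622e-01]), 'contact_force': array([-0.02118169,  0.41508262, -1.02914716]), 'moment': array([ 0.01126111, -0.01475446,  0.01546488]), 'grip_width': 91.6394856239394}
scene {'fx': 621.9592297435396, 'fy': 621.9592297435396, 'cx': 315.50019794731173, 'cy': 239.8488909710448, 'world_to_cam': array([[ 2.26365249e-01,  9.74036386e-01, -3.44854571e-03,
        -1.23621558e+02],
       [ 8.28818807e-01, -1.94474249e-01, -5.24632396e-01,
        -3.58735090e+02],
       [-5.11681697e-01,  1.15900323e-01, -8.51321888e-01,
         1.71972781e+03],
       [ 0.00000000e+00,  0.00000000e+00,  0.000
[... 268 characters left out ...]
01,  4.20275734e-03, -1.41006552e-01,
         5.09012873e+02],
       [ 1.41021150e-01,  3.40554476e-03, -9.90000726e-01,
         1.06405576e+03],
       [ 0.00000000e+00,  0.00000000e+00,  0.00000000e+00,
         1.00000000e+00]])}
wrist {'fx': 344.02937204819574, 'fy': 344.02937204819574, 'cx': 316.2285671709598, 'cy': 240.9186219192129, 'T_tool_cam': array([[ 5.12001627e-06, -9.66027368e-01, -2.58439790e-01,
         6.98250046e+01],
       [ 9.99999046e-01,  3.61917930e-04, -1.33300918e-03,
        -9.94185749e-01],
       [ 1.38125735e-03, -2.58439537e-01,  9.66026448e-01,
        -1.36776019e+02],
       [ 0.00000000e+00,  0.00000000e+00,  0.00000000e+00,
         1.00000000e+00]])}
```

View pics/scene0.png

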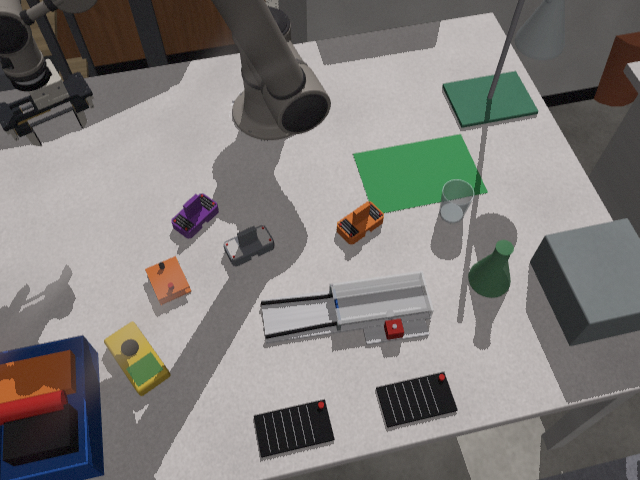

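View pics/top0.png

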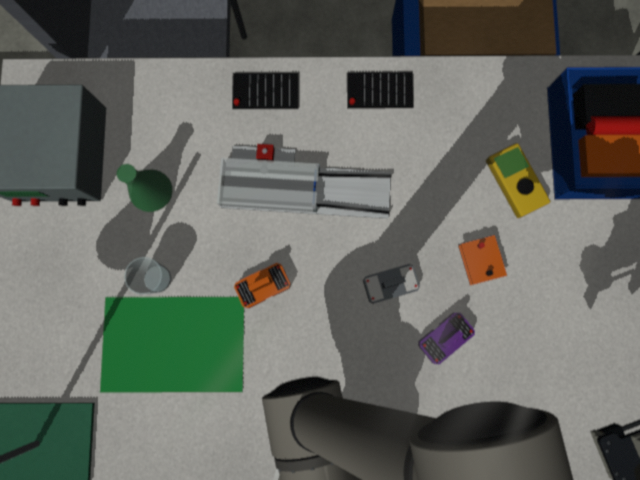

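View pics/wrist0.png

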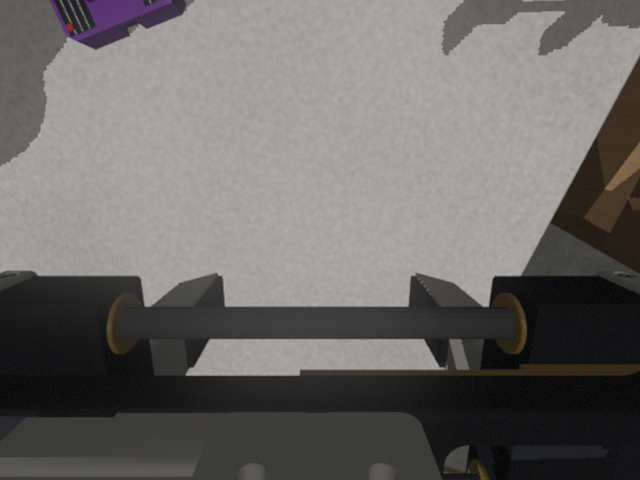

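The top view shows the orange cartridge at about (262,285), the bay running from (390,193) to (220,185) with the detent at (265,152), and the spare at (392,283). I'll zoom in on these.

```bash
cat > h.py <<'E'
import numpy as np,cv2,pickle
def ray(c,u,v):
    R=c["world_to_cam"][:3,:3];t=c["world_to_cam"][:3,3]
    d=R.T@np.array([(u-c["cx"])/c["fx"],(v-c["cy"])/c["fy"],1.]);return -R.T@t,d
def onz(c,u,v,z):
    o,d=ray(c,u,v);return o+d*(z-o[2])/d[2]
def proj(c,p):
    q=c["world_to_cam"][:3,:3]@np.asarray(p,float)+c["world_to_cam"][:3,3]
    return c["fx"]*q[0]/q[2]+c["cx"],c["fy"]*q[1]/q[2]+c["cy"]
def wristcam(c,o):
    from scipy.spatial.transform import Rotation as Ro
    T=np.eye(4);T[:3,:3]=Ro.from_euler('xyz',o["tcp_rot"]).as_matrix();T[:3,3]=o["tool_pos"]
    c=dict(c);c["world_to_cam"]=np.linalg.inv(T@c["T_tool_cam"]);return c
E
python3 - <<'E'
from h import *
t=pickle.load(open("top0.pkl","rb"));s=pickle.load(open("scene0.pkl","rb"))
a=t["color"][130:320,210:400,::-1];cv2.imwrite("pics/topz.png",cv2.resize(a,None,fx=4,fy=4,interpolation=cv2.INTER_CUBIC)[:600])
cv2.imwrite("pics/topz2.png",cv2.resize(t["color"][250:320,220:300,::-1],None,fx=8,fy=8,interpolation=cv2.INTER_CUBIC))
a=s["color"][190:350,255:445,::-1];cv2.imwrite("pics/scz.png",cv2.resize(a,None,fx=4,fy=3.75,interpolation=cv2.INTER_CUBIC)[:600])
E
```

```text
(no output)
```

View pics/topz.png

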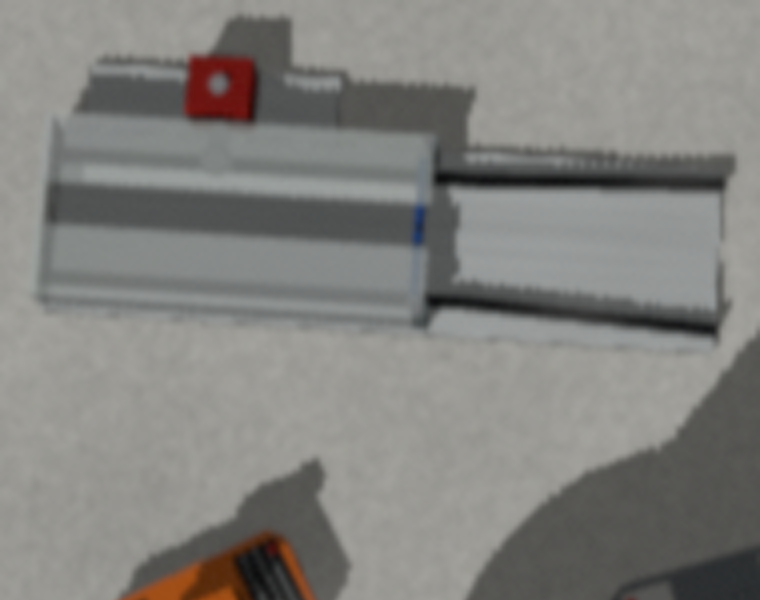

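View pics/topz2.png

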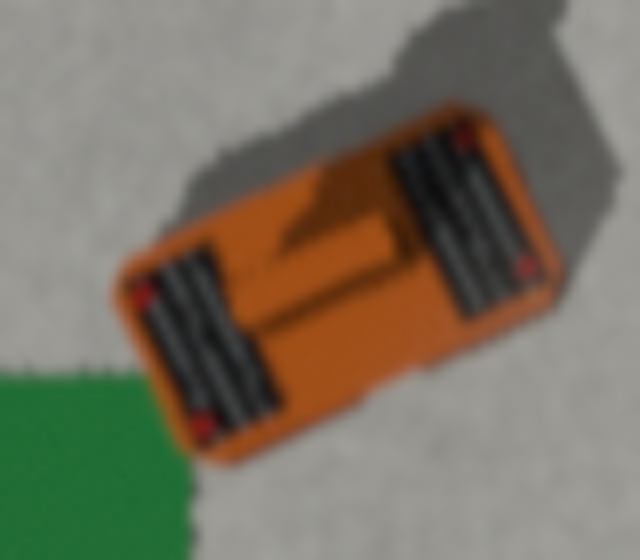

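View pics/scz.png

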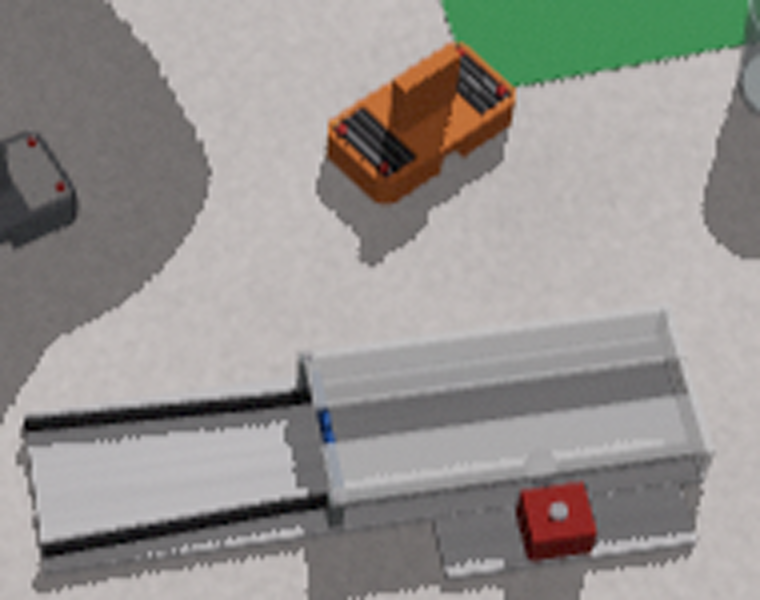

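```bash
python3 - <<'E'
from h import *
t=pickle.load(open("top0.pkl","rb"));s=pickle.load(open("scene0.pkl","rb"))
g=lambda x,y,f,ox,oy,fy=None:((x+.5)/f-.5+ox,(y+.5)/(fy or f)-.5+oy)
print("cartridge top dots")
P=[onz(t,*g(x,y,8,220,250),28)[:2] for x,y in [(143,295),(203,427),(465,138),(528,265)]]
print(np.round(P,1),np.mean(P,0)); d=(P[0]+P[1]-P[2]-P[3])/2;print(np.linalg.norm(d),"yaw of y axis off world y",np.arctan2(-d[0],d[1]))
P=[onz(s,*g(x,y,4,255,190,3.75),28)[:2] for x,y in [(343,131),(384,168),(460,48),(502,91)]]
print(np.round(P,1),np.mean(P,0)); d=-(P[0]+P[1]-P[2]-P[3])/2;print(np.linalg.norm(d),"yaw",np.arctan2(-d[0],d[1]))
print("bay top: slot centre line")
A=onz(t,*g(50,202,4,210,130),42)[:2];B=onz(t,*g(415,224,4,210,130),42)[:2]
d=A-B;print(A,B,np.linalg.norm(d),np.arctan2(-d[0],d[1]))
for n,x,y,z in [("endtop",55,118,42),("endbot",42,300,42),("posttop",435,135,42),("postbot",428,322,42),("guideR far",728,188,18),("guideR near",718,338,18),("red c",218,84,50)]:
    print(n,onz(t,*g(x,y,4,210,130),z)[:2])
print("scene")
for n,x,y,z in [("slot R a",330,412,42),("slot R b",338,445,42),("slotL a",672,362,42),("slotL b",684,395,42),("corner",660,312,42),("corner2",710,455,42),("guide near",25,425,18),("guide far",45,553,18),("post near",305,355,42),("post far",335,500,42),("flaps",325,425,39)]:
    print(n,onz(s,*g(x,y,4,255,190,3.75),z)[:2])
E
```

```text
cartridge top dots
[[418.6 187.8]
 [384.  171.4]
 [459.7 103.5]
 [426.1  86.6]] [422.09510112 137.31953434]
94.28273082279931 yaw of y axis off world y 0.4568680942099736
[[427.3  88.8]
 [459.8 105.5]
 [381.1 174.4]
 [419.4 189.9]] [421.90515143 139.64977532]
95.367347385764 yaw 0.4714943220146005
bay top: slot centre line
[645.01117329 222.79676301] [632.01559136  27.5133264 ] 195.7153692591426 -0.0664493064436638
endtop [691.46226209 221.23557062]
endbot [591.50457105 225.74749686]
posttop [681.01853945  16.752102  ]
postbot [578.66568417  20.64065944]
guideR far [ 657.56912169 -142.96105643]
guideR near [ 574.116715   -135.75386443]
red c [707.35666752 132.72332963]
scene
slot R a [624.88400892  30.66689193]
slot R b [646.52559476  29.71682448]
slotL a [636.34776079 223.96685399]
slotL b [658.65702571 223.55364269]
corner [602.62136753 227.9959887 ]
corner2 [698.80462725 225.031639  ]
guide near [ 583.06165802 -133.90596637]
guide far [ 666.02813988 -138.19240581]
post near [585.227971    26.27387513]
post far [679.8171046   19.61299091]
flaps [631.04030743  26.36652184]
```

Call:
play_rows(
  moves=[0,35,-20,0,-6,0,70,-41,0,-12,0,105,-62,0,-18,0,140,-83,0,-24,0,175,-104,0,-30,0,210,-125,0,-36,0,245,-145,0,-42,0,275,-163,0,-48],
)

```text
time: 0.82
tool_pos: [381.3, -247.1, 248.7]
tcp_rot: [3.141, -0.0, 1.184]
contact_force: [0.2, -0.4, -0.6]
grip_width: 91.5
```

Call:
play_rows(
  moves=[0,38,-11,0,-6,0,76,-22,0,-12,0,114,-33,0,-18,0,152,-44,0,-24,0,190,-55,0,-30,0,228,-67,0,-36,0,266,-78,0,-42,0,305,-90,0,-49],
)

```text
time: 1.48
tool_pos: [413.3, 68.8, 248.7]
tcp_rot: [3.142, 0.0, 2.039]
contact_force: [2.1, -0.7, -0.1]
grip_width: 91.8
```

```bash
python3 - <<'E'
from h import *
from plant import bot
o=bot.get_obs();c=wristcam(bot.capture("wrist"),o);pickle.dump(c,open("w1.pkl","wb"));print(o["tool_pos"],o["tcp_rot"])
cv2.imwrite("pics/w1.png",c["color"][:,:,::-1])
E
```

```text
[413.28594505  68.82887109 248.72809348] [3.14151209e+00 2.77757584e-04 2.03860424e+00]
```

View pics/w1.png

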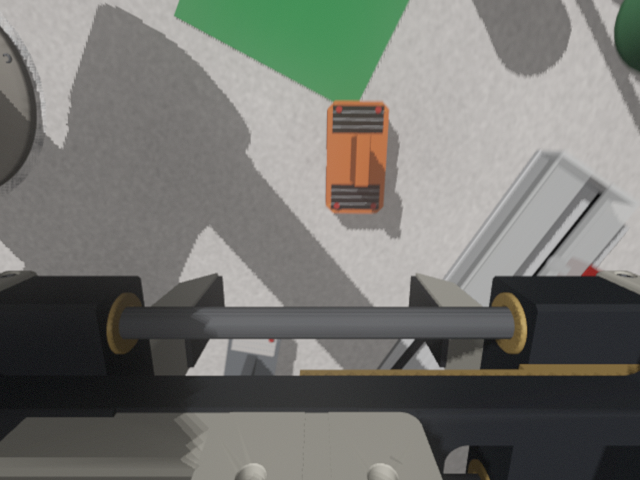

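The cartridge stands at (357,157), close to aligned with the jaws. Next I'll locate its red dots and the fin top.

```bash
python3 - <<'E'
from h import *
c=pickle.load(open("w1.pkl","rb"))
cv2.imwrite("pics/w1z.png",cv2.resize(c["color"][90:225,310:410,::-1],None,fx=4.4,fy=4.4,interpolation=cv2.INTER_CUBIC))
h=cv2.cvtColor(c["color"],cv2.COLOR_RGB2HSV);m=(((h[...,0]<4)|(h[...,0]>174))&(h[...,1]>150)).astype(np.uint8);m[:95]=0;m[225:]=0;m[:,:310]=0;m[:,400:]=0
n,l,st,ce=cv2.connectedComponentsWithStats(m)
for i in range(1,n):
  if st[i,4]>3: print(st[i],ce[i],onz(c,*ce[i],28))
E
```

```text
[337 108   4   3   7] [338.57142857 108.85714286] [384.39619868 175.76381267  28.        ]
```

View pics/w1z.png

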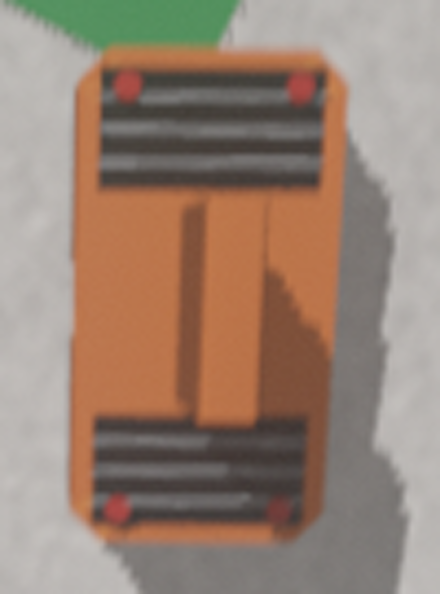

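```bash
python3 - <<'E'
from h import *
c=pickle.load(open("w1.pkl","rb"))
for z,Q in [(28,[(128,86),(301,87),(117,508),(279,511)]),(78,[(206,195),(266,197),(197,425),(256,427)])]:
    P=[onz(c,(x+.5)/4.4-.5+310,(y+.5)/4.4-.5+90,z)[:2] for x,y in Q]
    d=(P[0]+P[1]-P[2]-P[3])/2; m=np.mean(P,0); print(np.round(P,1),m,np.linalg.norm(d),np.arctan2(-d[0],d[1]))
    dl=m-np.array([413.3,68.8]);a=2.0386
    print("tool dx,dy",dl@[np.cos(a),np.sin(a)],dl@[np.sin(a),-np.cos(a)])
E
```

```text
[[384.6 175.6]
 [419.  192.7]
 [426.2  91. ]
 [460.9 107.7]] [422.69327589 141.75650015] 94.48743615509453 0.45775420194143357
tool dx,dy 60.88243193447169 41.282127214680955
[[407.1 158.7]
 [417.7 163.6]
 [426.7 118.9]
 [437.5 123.9]] [422.22301831 141.28113842] 44.341322135476524 0.4596855115155632
tool dx,dy 60.67019453442723 40.6480402757788
```

Call:
play_rows(
  moves=[0,30,20,20,0.5,0,61,41,50,0.5,0,61,41,90,0.5,0,61,41,130,0.5,0,61,41,160,0.5,0,61,41,184,0.5,0,61,41,184,0.5,120,61,41,184,0.5],
)

```text
time: 2.2
tool_pos: [422.4, 139.7, 64.1]
tcp_rot: [-3.139, -0.001, 2.025]
contact_force: [-1.0, -0.4, 1.1]
grip_width: 88.9
```

Call:
play_rows(
  moves=[220,0,0,0,0,255,0,0,0,0,255,0,0,0,0,255,0,0,0,0,255,0,0,0,0,255,0,0,0,0],
)

```text
time: 2.7
tool_pos: [423.3, 139.9, 65.2]
tcp_rot: [3.141, 0.0, 2.025]
contact_force: [-0.4, 0.6, 0.4]
grip_width: 49.8
```

Call:
play_rows(
  moves=[255,0,0,0,0,255,0,0,0,0,255,0,0,0,0,255,0,0,0,0,255,0,0,0,0,255,0,0,0,0,255,0,0,0,0,255,0,0,0,0],
)

```text
time: 3.37
tool_pos: [423.0, 139.8, 64.6]
tcp_rot: [-3.141, 0.0, 2.025]
contact_force: [-0.0, 0.2, 0.1]
grip_width: 11.7
```

Call:
play_rows(
  moves=[255,0,0,-35,0,255,0,0,-70,0,255,-20,2,-105,3,255,-50,5,-130,7,255,-85,9,-155,11,255,-120,13,-170,15,255,-158,17,-184,19,255,-196,21,-184,23],
)

```text
time: 4.03
tool_pos: [529.5, -28.7, 251.5]
tcp_rot: [3.137, 0.001, 1.621]
contact_force: [1.9, -0.2, -3.5]
grip_width: 11.6
```

Call:
play_rows(
  moves=[255,-35,20,0,2,255,-70,40,0,4,255,-110,60,0,6.5,255,-145,80,0,6.5,255,-152,84,0,6.5,255,-152,84,0,6.5,255,-152,84,0,6.5],
)

```text
time: 4.62
tool_pos: [619.2, -174.4, 247.1]
tcp_rot: [-3.139, -0.001, 1.509]
contact_force: [0.4, 0.8, -1.2]
grip_width: 11.6
```

```bash
python3 - <<'E'
from h import *
from plant import bot
o=bot.get_obs();c=wristcam(bot.capture("wrist"),o);pickle.dump(c,open("w2.pkl","wb"));print(o["tool_pos"],o["tcp_rot"],o["contact_force"])
cv2.imwrite("pics/w2.png",c["color"][:,:,::-1])
E
```

```text
[ 619.24549135 -174.40306157  247.07968736] [-3.13862728e+00 -1.43551875e-03  1.50919713e+00] [ 0.36550222  0.78343284 -1.20275288]
```

View pics/w2.png

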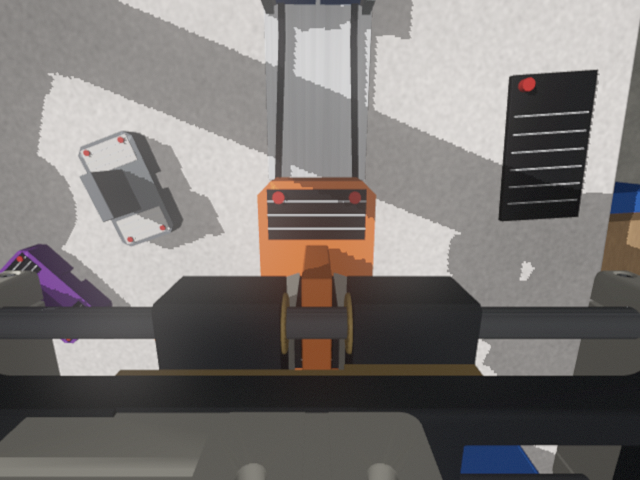

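```bash
python3 - <<'E'
from h import *
c=pickle.load(open("w2.pkl","rb"))
cv2.imwrite("pics/w2z.png",cv2.resize(c["color"][0:205,250:385,::-1],None,fx=4,fy=4,interpolation=cv2.INTER_CUBIC)[:420])
cv2.imwrite("pics/w2y.png",cv2.resize(c["color"][0:205,250:385,::-1],None,fx=4,fy=4,interpolation=cv2.INTER_CUBIC)[400:])
E
```

```text
(no output)
```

View pics/w2z.png

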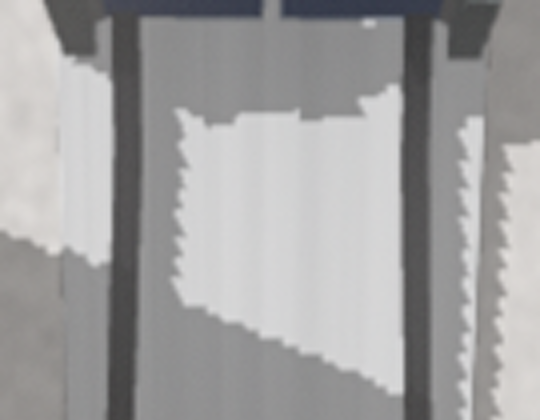

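View pics/w2y.png

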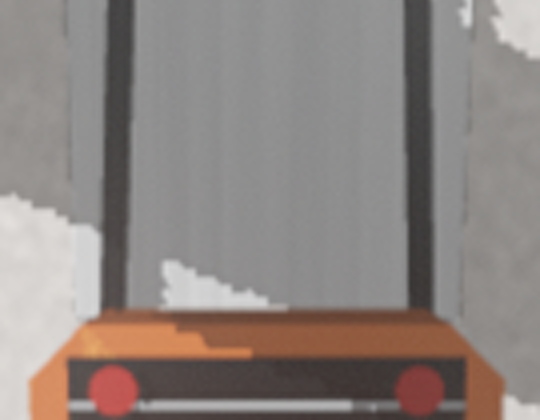

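```bash
python3 - <<'E'
from h import *
c=pickle.load(open("w2.pkl","rb"))
f=lambda x,y,z:onz(c,(x+.5)/4-.5+250,(y+.5)/4-.5,z)[:2]
M=[]
for y,l,r in [(100,141,403),(400,134,405),(690,126,408)]:
    L,R=f(l,y,8),f(r,y,8);M.append((L+R)/2);print(L,R,M[-1],R-L)
d=M[0]-M[2];print("yaw",np.arctan2(-d[0],d[1]))
print("flap gap",f(272,10,39),"flap bottom",f(272,17,15))
print("post bottoms",f(80,55,8),f(465,58,8), "top",f(45,0,42),f(498,0,42))
print("dots",f(113,790,211-1),f(420,790,210))
E
```

```text
[599.53938321  14.86320808] [662.90203365  10.87413811] [631.22070843  12.86867309] [63.36265045 -3.98906997]
[592.00384981 -52.65373679] [660.95238408 -56.94299035] [626.47811694 -54.79836357] [68.94853427 -4.28925356]
[ 583.60450297 -124.92718859] [ 659.15057952 -129.56648288] [ 621.37754124 -127.24683574] [75.54607655 -4.63929429]
yaw -0.07013515249825675
flap gap [631.70983094  20.65307744] flap bottom [632.14582694  27.92364283]
post bottoms [585.69742887  25.35948783] [678.10536461  18.89546411] top [582.60606364  24.56285715] [680.63780242  18.36833415]
dots [ 602.68203561 -126.20828537] [ 641.44392483 -128.57720031]
```

Call:
play_rows(
  moves=[255,36,0,0,0.4,255,72,0,20,0.4,255,108,0,50,0.4,255,108,0,85,0.4,255,108,0,120,0.4,255,108,0,145,0.4,255,108,0,155,0.4,255,108,0,155,0.4],
)

```text
time: 5.33
tool_pos: [624.4, -64.9, 91.5]
tcp_rot: [-3.136, -0.001, 1.505]
contact_force: [0.4, -0.1, -3.0]
grip_width: 12.3
```

```bash
python3 - <<'E'
from h import *
from plant import bot
o=bot.get_obs();print(o["tool_pos"],o["tcp_rot"],o["contact_force"])
for n in ["wrist","top","scene"]:
    c=bot.capture(n);
    if n=="wrist": c=wristcam(c,o)
    pickle.dump(c,open(n+"3.pkl","wb"));cv2.imwrite(f"pics/{n}3.png",c["color"][:,:,::-1])
E
```

```text
[624.35902606 -64.92951808  91.5042218 ] [-3.13617632e+00 -9.47713032e-04  1.50471902e+00] [ 0.44192937 -0.12294108 -3.00532215]
```

View pics/wrist3.png

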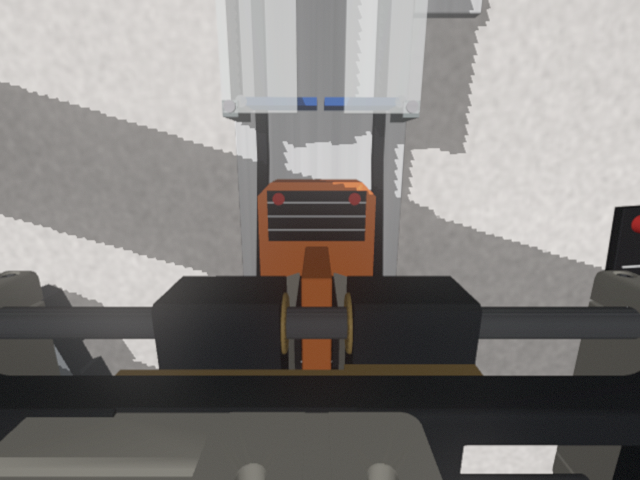

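View pics/scene3.png

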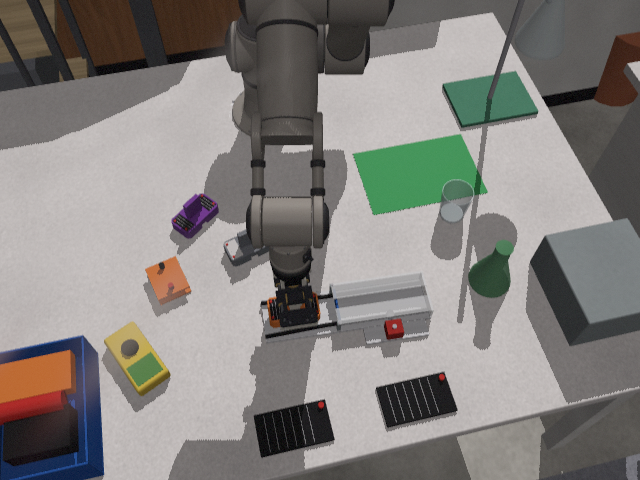

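```bash
python3 - <<'E'
from h import *
c=pickle.load(open("wrist3.pkl","rb"))
cv2.imwrite("pics/w3z.png",cv2.resize(c["color"][0:210,210:440,::-1],None,fx=3.4,fy=2.8,interpolation=cv2.INTER_CUBIC))
E
```

```text
(no output)
```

View pics/w3z.png

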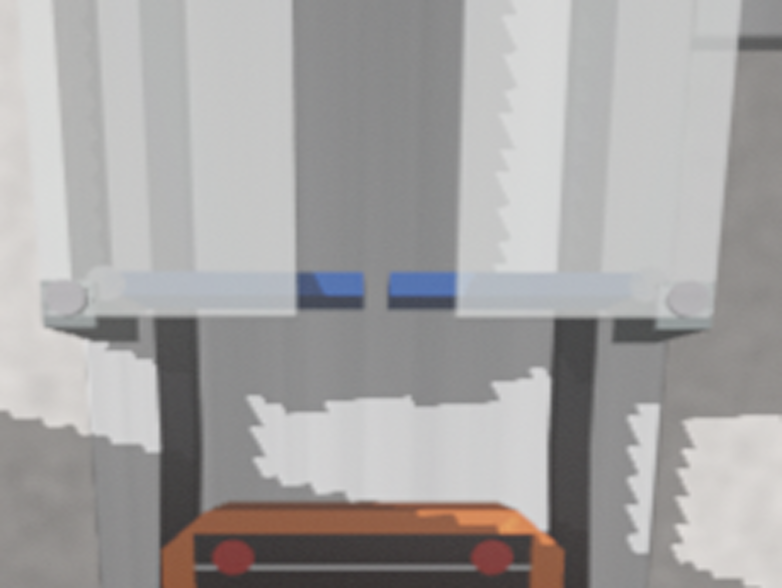

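```bash
python3 - <<'E'
from h import *
c=pickle.load(open("wrist3.pkl","rb"))
f=lambda x,y,z:onz(c,(x+.5)/3.4-.5+210,(y+.5)/2.8-.5,z)[:2]
for n,l,r,y,z in [("slot0",296,457,315,42),("slot1",293,464,2,42),("gap",364,388,280,39),("guide",201,549,400,8),("guide",199,553,330,8),("caps",66,689,297,42),("dots",232,492,557,91.5-37)]:
    L,R=f(l,y,z),f(r,y,z);print(n,L,R,(L+R)/2,np.linalg.norm(R-L), "yaw",np.arctan2((R-L)[1],(R-L)[0]))
E
```

```text
slot0 [620.02120482  24.32405241] [644.10593852  22.71485844] [632.06357167  23.51945542] 24.138432070537736 yaw -0.06671470224896525
slot1 [623.61094126  73.95879744] [647.33193976  72.33206269] [635.47144051  73.14543007] 23.77671204474404 yaw -0.06847063303905579
gap [630.59927603  29.97201087] [634.21567093  29.72962316] [632.40747348  29.85081701] 3.6245087744298354 yaw -0.06692458301268052
guide [599.59796512  11.42994996] [662.49518796   7.26073241] [631.04657654   9.34534119] 63.035252166780595 yaw -0.06618936557809847
guide [600.71670616  25.94793835] [663.57195475  21.75408694] [632.14433045  23.85101264] 62.99500508871999 yaw -0.06662362454439553
caps [585.94546415  29.68335374] [678.72398351  23.4743612 ] [632.33472383  26.57885747] 92.98604864417938 yaw -0.06682309769771344
dots [607.85070132 -17.41545273] [646.48326192 -19.93618493] [627.16698162 -18.67581883] 38.71471076528676 yaw -0.06515654137619634
```

Call:
play_rows(
  moves=[255,0,2,5,0,255,0,2,10,0,255,0,2,15,0,255,0,2,17,0,255,0,2,17,0,255,0,2,17,0],
)

```text
time: 5.98
tool_pos: [628.2, -66.7, 76.3]
tcp_rot: [-3.141, -0.0, 1.503]
contact_force: [0.3, -0.3, -4.6]
grip_width: 11.9
```

Call:
play_rows(
  moves=[255,0,0,0,0,255,0,0,1,0,255,0,0,2,0,255,0,0,2,0],
)

```text
time: 6.32
tool_pos: [628.3, -66.7, 74.8]
tcp_rot: [-3.141, 0.0, 1.503]
contact_force: [-1.0, 0.1, -1.6]
grip_width: 11.8
```

```bash
python3 - <<'E'
from h import *
from plant import bot
o=bot.get_obs();print(o["tool_pos"],o["tcp_rot"],o["contact_force"],o["moment"])
c=wristcam(bot.capture("wrist"),o)
pickle.dump(c,open("w4.pkl","wb"))
cv2.imwrite("pics/w4z.png",cv2.resize(c["color"][0:210,210:440,::-1],None,fx=3.4,fy=2.8,interpolation=cv2.INTER_CUBIC))
E
```

```text
[628.32266583 -66.72715323  74.84483368] [-3.14149438e+00  2.43413708e-04  1.50345328e+00] [-1.03315104  0.08299066 -1.56730057] [-0.08251142  0.19632555  0.08797829]
```

View pics/w4z.png

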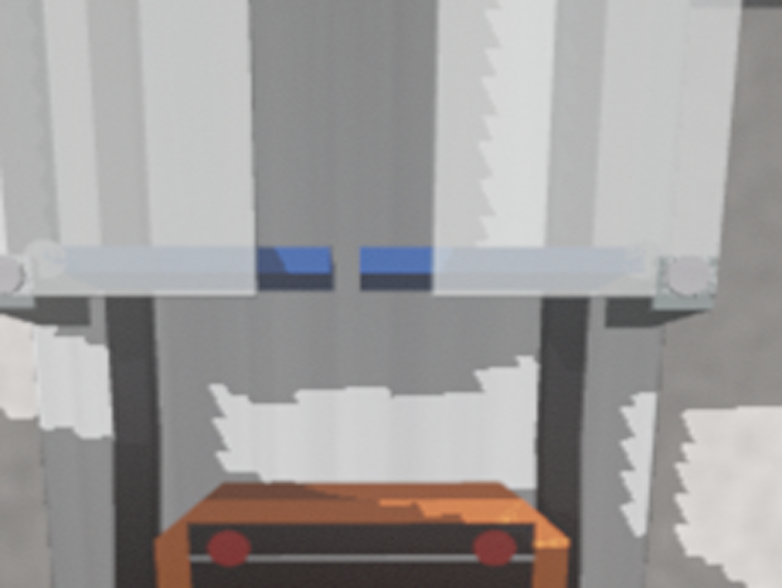

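```bash
python3 - <<'E'
from h import *
c=pickle.load(open("w4.pkl","rb"))
f=lambda x,y,z:onz(c,(x+.5)/3.4-.5+210,(y+.5)/2.8-.5,z)[:2]
for n,l,r,y,z in [("slot0",256,432,292,42),("slot1",249,438,2,42),("gap",333,360,260,39),("guide",160,536,400,8),("caps",5,689,273,42),("dots",229,495,548,74.8-37)]:
    L,R=f(l,y,z),f(r,y,z);print(n,L,R,(L+R)/2,np.linalg.norm(R-L), "yaw",np.arctan2((R-L)[1],(R-L)[0]))
E
```

```text
slot0 [620.04181692  24.66134035] [643.86709363  23.05101682] [631.95445528  23.85617859] 23.879634670690514 yaw -0.06748623007472186
slot1 [622.93569155  66.25113855] [646.79267938  64.63124398] [634.86418546  65.44119126] 23.91192017570509 yaw -0.06779615117293131
gap [630.78360467  29.28632669] [634.4737547   29.03677874] [632.62867968  29.16155272] 3.6985782954039297 yaw -0.06752261391393224
guide [599.48612715   9.52991607] [662.28268602   5.29359221] [630.88440658   7.41175414] 62.93929015728182 yaw -0.06735902301287293
caps [586.4738854   29.85293678] [678.62966578  23.62222533] [632.55177559  26.73758106] 92.3661714216814 yaw -0.06750790277255535
dots [611.79632067 -17.58534682] [651.21591154 -20.23726089] [631.50611611 -18.91130386] 39.508692621518605 yaw -0.06717279828367342
```

Call:
play_rows(
  moves=[255,0,-2.3,0,0,255,0,-2.3,0,0,255,0,-2.3,0,0,255,0,-2.3,1,0,255,0,-2.3,2,0,255,0,-2.3,2,0,255,0,-2.3,2,0],
)

```text
time: 6.95
tool_pos: [626.6, -66.7, 73.1]
tcp_rot: [3.14, 0.0, 1.503]
contact_force: [0.4, 0.8, 1.8]
grip_width: 11.9
```

```bash
python3 - <<'E'
from h import *
from plant import bot
o=bot.get_obs();print(o["tool_pos"],o["tcp_rot"],o["contact_force"],o["moment"])
c=wristcam(bot.capture("wrist"),o)
pickle.dump(c,open("w5.pkl","wb"))
cv2.imwrite("pics/w5z.png",cv2.resize(c["color"][0:210,210:440,::-1],None,fx=3.4,fy=2.8,interpolation=cv2.INTER_CUBIC))
E
```

```text
[626.5973814  -66.6656135   73.10785412] [3.14021550e+00 3.02897252e-04 1.50331017e+00] [0.38943522 0.75551958 1.76533741] [-0.07837633 -0.16746642 -0.02393902]
```

View pics/w5z.png

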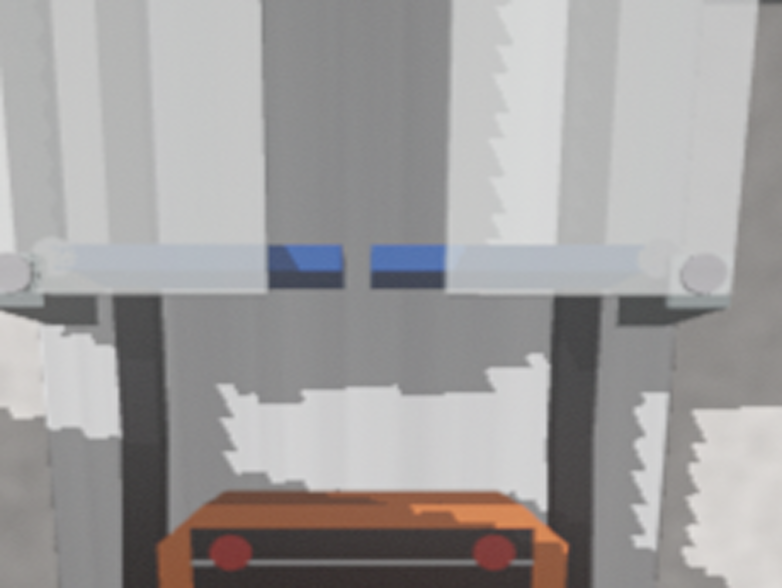

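Call:
play_rows(
  moves=[255,6,-0.6,0,0,255,12,-0.6,0,0,255,18,-0.6,0,0,255,24,-0.6,0,0,255,30,-0.6,0,0,255,36,-0.6,0,0,255,36,-0.6,0,0],
)

```text
time: 7.58
tool_pos: [627.9, -29.0, 72.6]
tcp_rot: [-3.141, -0.001, 1.504]
contact_force: [0.4, 0.6, -0.5]
grip_width: 11.8
```

```bash
python3 - <<'E'
from h import *
from plant import bot
o=bot.get_obs();print(o["tool_pos"],o["tcp_rot"],o["contact_force"],o["moment"])
c=wristcam(bot.capture("wrist"),o)
pickle.dump(c,open("w6.pkl","wb"))
cv2.imwrite("pics/w6z.png",cv2.resize(c["color"][0:210,210:440,::-1],None,fx=3.4,fy=2.8,interpolation=cv2.INTER_CUBIC))
E
```

```text
[627.86450483 -28.95330515  72.59634553] [-3.14122184e+00 -5.33679273e-04  1.50441347e+00] [ 0.35536537  0.5595691  -0.47957885] [-0.09710881 -0.11237243 -0.02554059]
```

View pics/w6z.png

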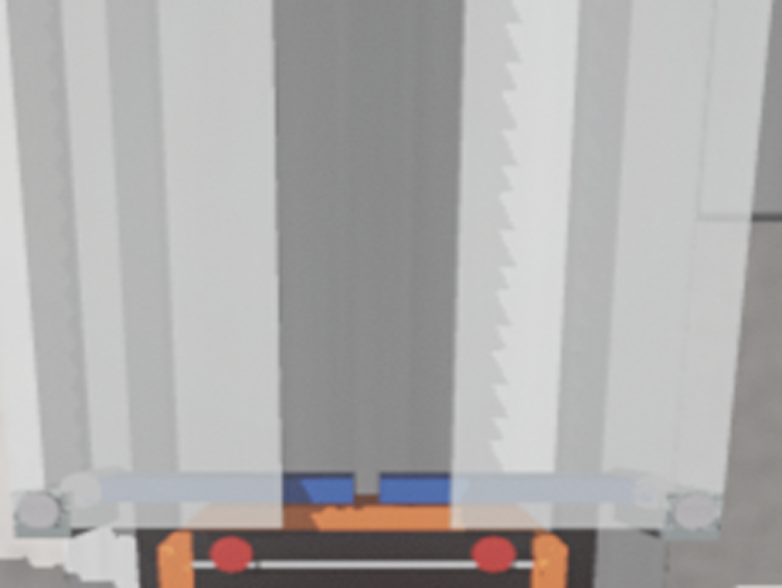

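Call:
play_rows(
  moves=[255,6,0.4,0,0,255,12,0.4,0,0,255,18,0.4,0,0,255,24,0.4,0,0,255,30,0.4,0,0,255,36,0.4,0,0,255,42,0.4,0,0,255,48,0.4,0,0],
)

```text
time: 8.3
tool_pos: [631.4, 18.3, 72.5]
tcp_rot: [-3.141, -0.001, 1.503]
contact_force: [-0.2, -2.1, -3.8]
grip_width: 11.6
```

Call:
play_rows(
  moves=[255,5,0,0,0,255,10,0,0,0,255,15,0,0,0,255,20,0,0,0,255,25,0,0,0,255,30,0,0,0,255,35,0,0,0,255,40,0,0,0],
)

```text
time: 8.97
tool_pos: [634.3, 57.6, 72.7]
tcp_rot: [-3.142, 0.0, 1.503]
contact_force: [0.9, -1.6, -3.4]
grip_width: 11.5
```

```bash
python3 - <<'E'
from h import *
from plant import bot
o=bot.get_obs();print(o["tool_pos"],o["tcp_rot"],o["contact_force"],o["moment"])
c=wristcam(bot.capture("wrist"),o)
pickle.dump(c,open("w7.pkl","wb"))
cv2.imwrite("pics/w7.png",c["color"][:,:,::-1])
c=bot.capture("top");pickle.dump(c,open("top7.pkl","wb"))
cv2.imwrite("pics/top7.png",cv2.resize(c["color"][130:320,210:400,::-1],None,fx=4,fy=4,interpolation=cv2.INTER_CUBIC)[:600])
c=bot.capture("scene");pickle.dump(c,open("scene7.pkl","wb"))
cv2.imwrite("pics/scene7.png",cv2.resize(c["color"][190:350,255:445,::-1],None,fx=4,fy=3.75,interpolation=cv2.INTER_CUBIC)[:600])
E
```

```text
[634.27441362  57.60538045  72.67188773] [-3.14153876e+00  6.23735850e-05  1.50314445e+00] [ 0.86389295 -1.6450765  -3.35501839] [-0.15647961 -0.13341013  0.02240648]
```

View pics/w7.png

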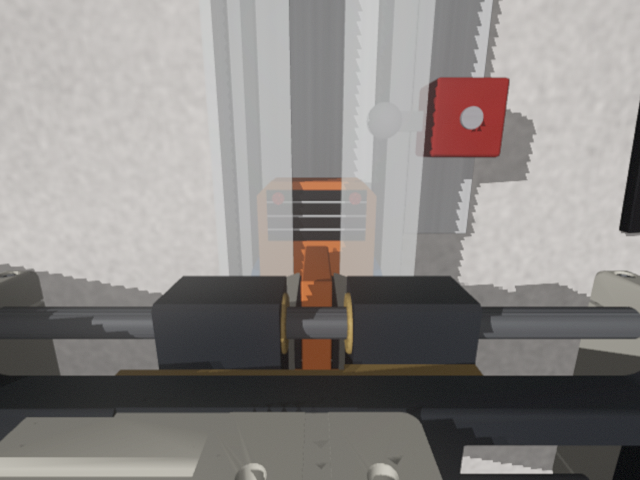

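View pics/scene7.png

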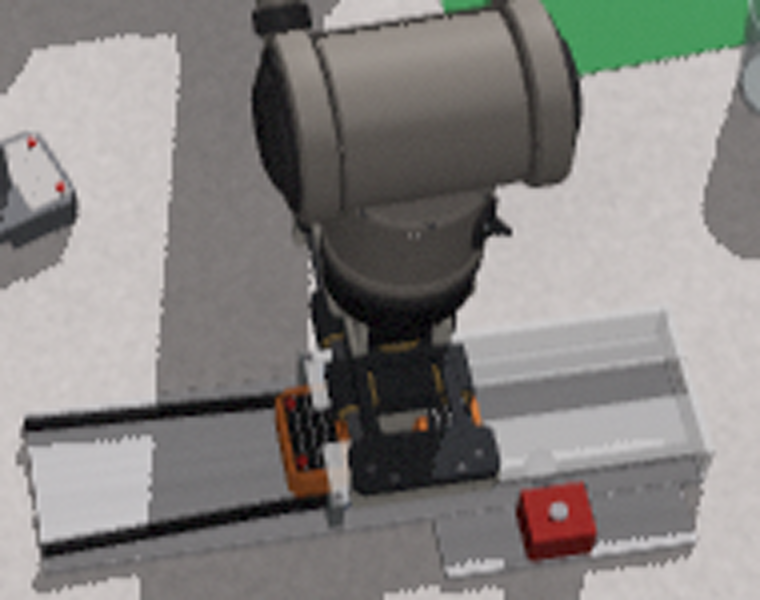

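```bash
python3 - <<'E'
from h import *
c=pickle.load(open("w7.pkl","rb"))
O=np.array([632.4,29.5]);a=.0675;yx=np.array([np.sin(a),np.cos(a)]);xx=np.array([np.cos(a),-np.sin(a)])
for n,u,v,z in [("ball",384,120,22),("dotL",278,198,36),("dotR",355,198,36),("screw z40",472,118,40),("screw z50",472,118,50)]:
    p=onz(c,u,v,z)[:2]; print(n,p,"bay",(p-O)@xx,(p-O)@yx)
print((np.array([634.3,57.6])-O)@yx,(np.array([634.3,57.6])-O)@xx)
E
```

```text
ball [674.8790629  140.07222394] bay 34.92436830484451 113.18558207979194
dotL [618.18663277 105.45877817] bay -19.30432462998286 74.82712636423376
dotR [656.97701835 102.83728415] bay 19.57454165606906 74.82796533550483
screw z40 [712.3071279  137.00183573] bay 72.47429372282309 112.64666228064533
screw z50 [707.9960999 136.4569086] bay 68.20983771631526 111.81220262524508
28.164161621963284 0.0003632221423665898
```

Call:
play_rows(
  moves=[255,5,0,0,0,255,10,0,0,0,255,15,0,0,0,255,20,0,0,0,255,22,0,0,0,255,24,0,0,0],
)

```text
time: 9.62
tool_pos: [635.9, 81.5, 72.7]
tcp_rot: [3.142, 0.0, 1.504]
contact_force: [0.7, -0.2, -3.7]
grip_width: 11.8
```

Call:
play_rows(
  moves=[255,2,0,0,0,255,4,0,0,0],
)

```text
time: 9.78
tool_pos: [636.2, 85.2, 72.7]
tcp_rot: [-3.142, 0.0, 1.503]
contact_force: [-0.4, -0.8, -3.8]
grip_width: 11.9
```

Call:
play_rows(
  moves=[255,2,0,0,0,255,4,0,0,0],
)

```text
time: 9.95
tool_pos: [635.4, 88.5, 72.4]
tcp_rot: [-3.139, 0.002, 1.503]
contact_force: [-4.3, -3.9, -0.8]
grip_width: 11.5
```

Call:
play_rows(
  moves=[255,2,0,0,0,255,4,0,0,0],
)

```text
time: 10.12
tool_pos: [635.6, 92.6, 72.3]
tcp_rot: [-3.139, 0.001, 1.503]
contact_force: [-3.3, -1.7, -2.7]
grip_width: 12.0
```

Call:
play_rows(
  moves=[255,2,0,0,0,255,4,0,0,0],
)

```text
time: 10.28
tool_pos: [636.0, 97.2, 72.3]
tcp_rot: [-3.139, 0.0, 1.503]
contact_force: [-4.7, -1.7, -2.2]
grip_width: 11.9
```

Call:
play_rows(
  moves=[255,5,0,0,0,255,10,0,0,0,255,15,0,0,0,255,20,0,0,0,255,25,0,0,0,255,30,0,0,0,255,33,0,0,0],
)

```text
time: 10.87
tool_pos: [638.3, 131.0, 72.3]
tcp_rot: [-3.139, -0.0, 1.504]
contact_force: [-4.9, -0.2, -2.5]
grip_width: 11.6
```

Call:
play_rows(
  moves=[255,2,0,0,0,255,2,0,0,0],
)

```text
time: 11.03
tool_pos: [638.5, 133.2, 72.4]
tcp_rot: [-3.14, -0.001, 1.504]
contact_force: [-6.1, 0.4, -2.9]
grip_width: 12.2
```

Call:
play_rows(
  moves=[255,2,0,0,0,255,2,0,0,0],
)

```text
time: 11.2
tool_pos: [638.7, 135.3, 72.4]
tcp_rot: [-3.14, -0.001, 1.504]
contact_force: [-5.5, 2.7, -2.8]
grip_width: 11.7
```

Call:
play_rows(
  moves=[255,2,0,0,0,255,2,0,0,0],
)

```text
time: 11.37
tool_pos: [639.1, 137.5, 72.4]
tcp_rot: [-3.141, -0.001, 1.503]
contact_force: [-3.5, 3.1, -3.8]
grip_width: 12.1
```

Call:
play_rows(
  moves=[255,2,0,0,0,255,2,0,0,0],
)

```text
time: 11.53
tool_pos: [640.0, 139.3, 72.7]
tcp_rot: [3.141, -0.001, 1.504]
contact_force: [-2.7, 4.6, -4.1]
grip_width: 11.9
```

Call:
play_rows(
  moves=[255,1.5,0,0,0,255,1.5,0,0,0],
)

```text
time: 11.7
tool_pos: [640.5, 139.9, 72.9]
tcp_rot: [3.14, -0.0, 1.503]
contact_force: [-2.4, 1.8, -3.4]
grip_width: 11.9
```

Call:
play_rows(
  moves=[255,1,0,0,0,255,1,0,0,0],
)

```text
time: 11.87
tool_pos: [640.5, 140.3, 73.0]
tcp_rot: [3.14, 0.0, 1.503]
contact_force: [-1.9, 1.7, -4.4]
grip_width: 11.9
```

Call:
play_rows(
  moves=[255,1,0,0,0,255,1,0,0,0],
)

```text
time: 12.03
tool_pos: [640.5, 141.1, 72.9]
tcp_rot: [3.14, 0.0, 1.503]
contact_force: [-0.1, -1.1, -2.5]
grip_width: 11.6
```

Call:
play_rows(
  moves=[255,1,0,0,0,255,1,0,0,0],
)

```text
time: 12.2
tool_pos: [640.3, 142.3, 72.8]
tcp_rot: [3.141, 0.0, 1.503]
contact_force: [0.5, 0.1, -3.0]
grip_width: 11.6
```

Call:
play_rows(
  moves=[255,1,0,0,0,255,1,0,0,0],
)

```text
time: 12.37
tool_pos: [640.2, 143.4, 72.7]
tcp_rot: [3.141, 0.0, 1.503]
contact_force: [0.3, 0.3, -2.5]
grip_width: 11.7
```

```bash
python3 - <<'E'
from h import *
from plant import bot
o=bot.get_obs();print(o["tool_pos"],o["tcp_rot"],o["contact_force"],o["moment"])
c=wristcam(bot.capture("wrist"),o)
pickle.dump(c,open("w8.pkl","wb"))
cv2.imwrite("pics/w8.png",c["color"][:,:,::-1])
c=bot.capture("scene")
cv2.imwrite("pics/scene8.png",cv2.resize(c["color"][190:350,255:445,::-1],None,fx=4,fy=3.75,interpolation=cv2.INTER_CUBIC)[:600])
E
```

```text
[640.17031392 143.43591821  72.71601627] [3.14145286e+00 1.41423701e-04 1.50313238e+00] [ 0.34469014  0.32008268 -2.45540545] [-0.04512081 -0.06117828  0.0502451 ]
```

View pics/w8.png

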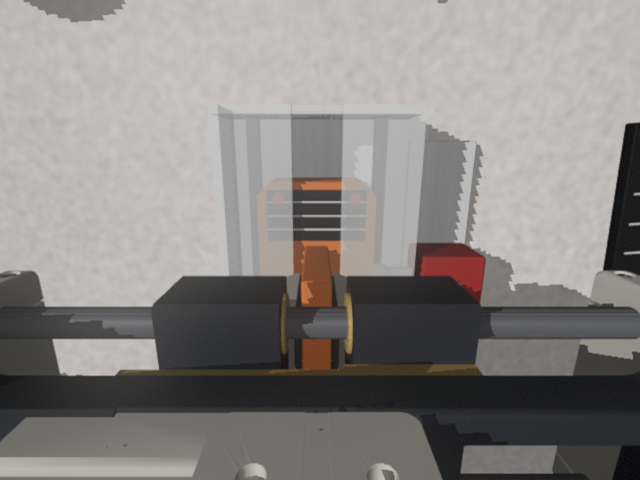

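View pics/scene8.png

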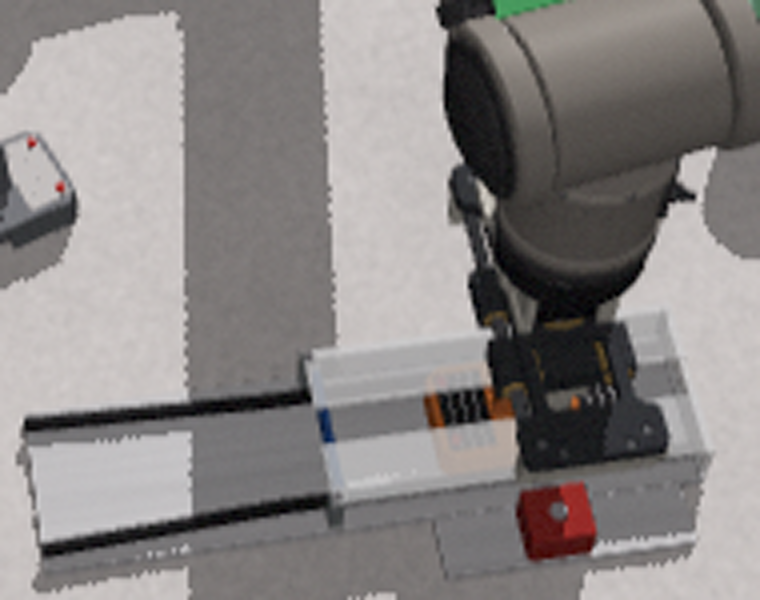

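Call:
play_rows(
  moves=[255,1,0,0,0,255,1,0,0,0,255,1,0,0,0],
)

```text
time: 12.72
tool_pos: [639.9, 144.3, 72.6]
tcp_rot: [-3.141, 0.0, 1.503]
contact_force: [-0.9, -1.2, -3.2]
grip_width: 11.5
```

Call:
play_rows(
  moves=[255,1,0,0,0,255,1,0,0,0,255,1,0,0,0],
)

```text
time: 12.97
tool_pos: [639.7, 145.2, 72.4]
tcp_rot: [-3.14, 0.001, 1.503]
contact_force: [-2.7, -3.4, -3.5]
grip_width: 11.9
```

Call:
play_rows(
  moves=[255,-1,0,0,0,255,-2.6,0,0,0,255,-2.6,0,0,0,255,-2.6,0,0,0,255,-2.6,0,0,0],
)

```text
time: 13.38
tool_pos: [640.5, 143.0, 72.9]
tcp_rot: [3.14, -0.0, 1.503]
contact_force: [-0.1, 0.4, -3.2]
grip_width: 12.1
```

Call:
play_rows(
  moves=[150,0,0,0,0,150,0,0,0,0,150,0,0,0,0,150,0,0,0,0,150,0,0,0,0,150,0,0,0,0],
)

```text
time: 13.88
tool_pos: [640.2, 142.8, 72.9]
tcp_rot: [3.141, 0.0, 1.503]
contact_force: [0.1, 0.0, -0.5]
grip_width: 37.5
```

Call:
play_rows(
  moves=[150,0,0,-15,0,150,0,0,-35,0,150,0,0,-65,0,150,0,0,-95,0,150,-30,0,-125,0,150,-60,0,-150,0,150,-90,0,-160,0,150,-90,0,-160,0],
)

```text
time: 14.55
tool_pos: [635.2, 48.0, 236.7]
tcp_rot: [3.135, 0.002, 1.499]
contact_force: [0.5, -0.1, -0.3]
grip_width: 38.0
```

Call:
play_rows(
  moves=[150,0,0,0,0,150,0,0,0,0],
)

```text
time: 14.72
tool_pos: [633.7, 53.2, 232.2]
tcp_rot: [-3.141, -0.0, 1.503]
contact_force: [0.6, -0.4, -0.1]
grip_width: 37.8
```

```bash
python3 - <<'E'
from h import *
from plant import bot
o=bot.get_obs();print(o["tool_pos"],o["tcp_rot"],o["contact_force"])
c=wristcam(bot.capture("wrist"),o)
pickle.dump(c,open("w9.pkl","wb"))
cv2.imwrite("pics/w9.png",c["color"][:,:,::-1])
c=bot.capture("scene");pickle.dump(c,open("s9.pkl","wb"));cv2.imwrite("pics/scene9.png",c["color"][:,:,::-1])
E
```

```text
[633.72051775  53.23080256 232.21261573] [-3.14072485e+00 -3.00703110e-04  1.50268883e+00] [ 0.57759893 -0.39335331 -0.05829559]
```

View pics/w9.png

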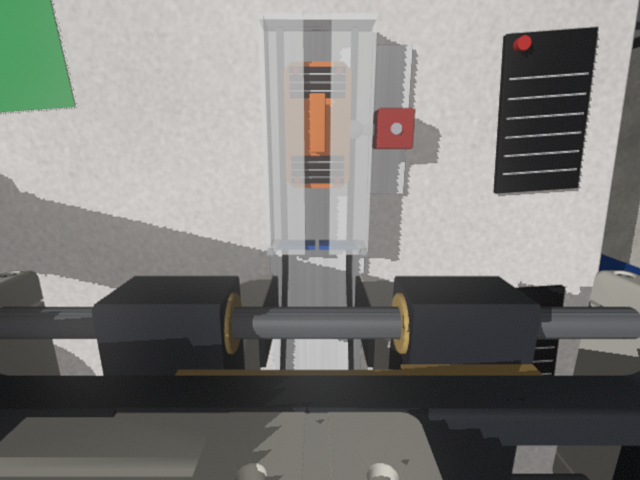

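View pics/scene9.png

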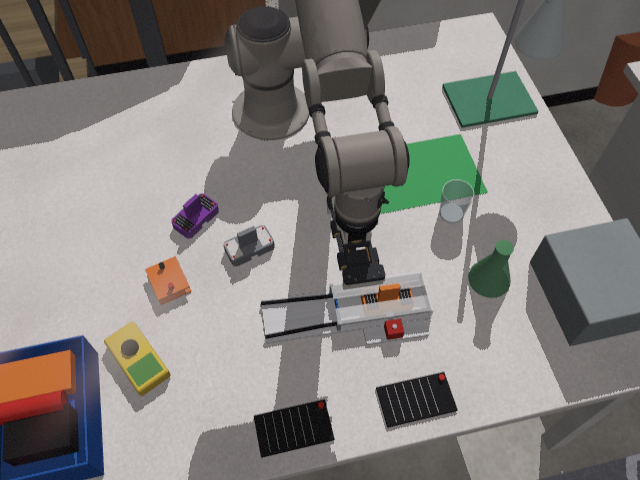

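The cartridge sits in the bay level with the ball: fin at (317,123), ball at (358,127). Both flaps lie straight across at (317,244), and the other objects look unmoved. One last measurement before I hand in.

```bash
python3 - <<'E'
from h import *
from plant import bot
c=pickle.load(open("w9.pkl","rb"))
O=np.array([632.4,29.5]);a=.0675;yx=np.array([np.sin(a),np.cos(a)]);xx=np.array([np.cos(a),-np.sin(a)])
for n,u,v,z in [("ball",358,127,22),("fin front",317.5,93,86),("fin rear",316.5,153,86),("body front",319,61,36),("body rear",318,188,36),("gap",317,244,39)]:
    p=onz(c,u,v,z)[:2]; print(n,"bay",(p-O)@xx,(p-O)@yx)
s0=pickle.load(open("scene0.pkl","rb"))["color"];s9=pickle.load(open("s9.pkl","rb"))["color"]
f=lambda s,x,y,w,h:cv2.matchTemplate(s9[y-12:y+h+12,x-12:x+w+12],s[y:y+h,x:x+w],cv2.TM_CCOEFF_NORMED)
for n,b in dict(spare=(222,222,54,44),term=(143,255,50,50),meter=(100,320,72,76),beaker=(440,178,35,45),flask=(465,238,50,58)).items():
    r=f(s0,*b);_,m,_,l=cv2.minMaxLoc(r);print(n,round(m,3),l[0]-12,l[1]-12)
print(bot.get_obs()["time"]); bot.close_job()
E
```

```text
ball bay 39.468733034822186 114.9883605735437
fin front bay 0.5212172741353469 135.85267614748912
fin rear bay -0.2603361843848283 91.44234458506725
body front bay 1.9056601565284512 169.36892887119467
body rear bay 1.1063935731342147 58.350168097886
gap bay 0.14247815225914467 3.293887467466942
spare 0.8 0 0
term 0.999 0 0
meter 0.88 0 0
beaker 0.999 0 0
flask 0.999 0 0
14.8167
the job is handed in; nothing more can be done
```

The orange cartridge is latched in the test bay and released. I handed the job in at 14.8 s; no verdict is reported, so the result rests on my own checks.

I gripped the cartridge by its fin, set it in the trough, and slid it through the flaps.

**Latch:**
- The ball met the front corner at about 57 mm past the flap plane and dropped into the notch at about 105 to 111 mm.
- Resistance came back at about 115 mm, so I moved back about 2.5 mm to the middle of the free range. I then opened the jaws and lifted clear.
- The ball's travel was only felt, not measured.

**Last checks:**
- **Position:** the cartridge middle is about 114 mm past the flap plane and within about 1.5 mm of the centre line. The ball appears at about 115 mm in the same view.
- **Flaps:** both look shut in the final wrist picture.
- **Release:** the gripper is clear, with wrist force near zero.
- **Other objects:** the spare, terminal, meter, beaker and flask show no shift in the scene camera. The match scores for the spare (0.80) and the meter (0.88) were lower than the rest (0.999). I put that down to changed shadows.

**Disagreements:** the wrist camera gave the ball's position along the bay as 113 mm in one view and 115 mm in another. While setting down, one pose reading taken before the arm had settled led to a 2 mm sideways over-correction, which I fixed before the cartridge touched the floor.

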